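# Level the display riser and hold the spirit level down

## Robot

A 6-joint arm with a two-finger parallel gripper is mounted at the origin on the work surface. World frame = base frame: x ahead of the robot, y to its left, z up, the work surface at z = 0. Lengths are in mm, angles in rad, forces in N, time in s.
With the tool pointing down it reaches from about 275 to 1000 mm from the base axis. Payload 8.4 kg.
Tool frame: the origin (TCP) lies on the mounting face of the last link; the fingertips stand 173 mm ahead of it and the grasp point (between the pads) lies 155 mm ahead of it; z points along the fingers, y is the line along which they close (so a half turn about z gives the same grasp; the last joint's range is limited). The gripper opens to 85 mm and grips with 20 to 120 N. Pads are 22 mm wide; open, the fingers measure 114 mm over their backs; the gripper's body (76 mm by 85 mm) begins 54 mm behind the grasp point. The pads swing forward as they close: fully open they stand 13 mm farther back than shut.
Start: joints at [1.125, 0.353, 1.633, -0, 1.155, -0.002], TCP at [268.358, 564.458, 404.681] pointing down, gripper open.
Joint ranges: [-2.63, 2.63], [-0.92, 2.1], [0.06, 2.66], [-1.3, 4.44], [0, 2.69], [-3.02, 3.02]. Speed limits (rad/s): [2.22, 2.22, 2.79, 3.14, 3.14, 3.14].

## Interface

Orientations are given as [roll, pitch, yaw] about the fixed x, y, z axes, in that order (R = Rz(yaw) Ry(pitch) Rx(roll)).
In Python, from rig import r gives the robot as it stands.
- The arm moves only by the tool apply_moves, never from a script. Its argument "deltas" is a list of rows, each an object with "claw": the gripper command: -1 is fully open, 1 is shut, values between are in proportion; "delta_pos": the shift along the tool's x, y, z in cm, a list of three; "yaw": the turn about the tool's z in rad. In form: [{"claw": claw, "delta_pos": [tx, ty, tz], "yaw": yaw}, ...]. A call has 1 to 8 rows; each row shifts and turns the commanded pose from where the row before left it, along the tool's axes as they then stand; what a row does not reach is not made up. A row lasts 1/8 s, in which the tool goes at most 62.5 mm and 10.7 degrees, less where a joint would pass 70% of its speed; a pose out of reach is approached as far as the arm can. A call with a gripper value outside its range is refused whole. The fingers move at their own pace and stop on an object; "grip_force" is the grip in N (left out, the last holds). Time passes only in rows, so rows that do not move let the fingers close. It gives the time, the measured TCP pose, the force, the opening and the grip force at its end, in the units of the state.
- r.sense(): the state, without advancing time (a new reading comes with each control period).
- r.grab_frame(name): name is "scene" or "top" or "wrist"; returns a dict with "img" (480x640x3 uint8, blue, green, red), "z_map" (480x640 float32, mm along the optical axis (not along the pixel's ray), 0 where there is no reading), "fx", "fy", "cx", "cy" (pixels), "eye" and "rotation" of the camera in the world; the wrist camera has in their place "T_tool_cam" (4x4, takes a point from camera to tool coordinates, whose origin is the TCP and whose axes are the flange's). Camera axes: x right, y up, looking along -z (the intrinsics and any distortion apply to the point x, -y, -z); pixel columns grow to the right and rows downward; lengths in mm; the calibration is good to about 2 mm. A picture is of the moment at which its call begins: read the wrist's pose just before it.
- r.sign_off(): hands the job in; it is judged then, once.
The state is a dict: "clock": time; "qpos": joint angles; "qvel": joint speeds; "joint_efforts": joint torques, N m; "eef_pos": TCP position; "tcp_rot": TCP orientation; "contact_force": force on the tool from outside, world axes, zero at the start; "wrist_torque": the same for the moment, N m; "opening": opening from 0.0 (shut) to 1.0 (fully open); "grasp_force": force on a finger pad.
Only numpy, scipy, OpenCV 4.12 (cv2) and the standard library are available. Lean on these libraries where they do the work, as an engineer would, in place of code of your own. Each camera call takes 0.05 s, during which the arm holds its last target. There are 200 camera calls.

## Task

The pine display riser on the market table has sunk at its knob end: stand the red spirit level upright on its board, lengthwise along the board and near its middle, let go of it, and then turn the black knob of the levelling foot until the bubble rests centred between the two black lines. Then press straight down on top of the level with your fingers, gently but firmly, about as hard as one or two kilograms weigh, and finish while still pressing it flat on the board with the bubble centred; whoever tightens the lock nut needs it held there. Leave the jar on the board and the other goods around where they stand.

Things in the scene. Friction and masses are not known exactly. Their poses are not given: they have to be found in the camera images.
- riser: Display riser: pine board 200 mm deep (its x), 320 mm long (its y), 20 mm thick, top at 100 mm, on a dark steel frame. Origin on the table under the board's middle. Two plain feet at y = -120 mm; the levelling foot at y = +210 mm, in a steel lug beyond the board's +y end. It stays put on the table; only the board tips, about the line of the plain feet, under 1 degree.
- deck (a point): Middle of the board's top face. Axes move with the board: x across, y lengthwise towards the levelling foot, z up out of the board. At the start the board is low at the knob end (+y), by 0.3 to 0.7 degree.
- knob_grip (a point): Black fluted round knob, 50 mm across, 30 mm tall, orange cap, on the levelling foot's upright screw. Point: on its axis at mid height, always 150 mm above the table. Grip it at any yaw. Clockwise seen from above raises the board's knob end, 6 mm a turn; takes about 0.1 N m, stays where left, turns on beyond level. At the start 2.0 to 4.2 rad clockwise are needed, several grasps.
- level: Red torpedo spirit level, black end caps, 200 mm long (its x), 24 mm wide (y), 40 mm tall (z), about 300 g. Origin in the middle of its underside, z up; starts upright on the table, clear of the riser. Vial along x, greenish yellow, in a 62 mm window at the middle of its top, a black line 10 mm either side of its middle; the top beside the window is plain, 40 mm above the underside.
- bubble (a joint): Position (m) of the pale bubble, 15 mm long, along the vial from its middle, positive to the level's +x end, stops at 0.019 either way. It drifts to the higher end, 1.2 mm per mrad of slope, settling in about 1 s; with the level lengthwise on the board 3.5 mm per rad of knob turn. Centred means within 2.5 mm.
- jar: Amber jar with orange lid, 52 mm across, 62 mm tall, standing on the board's corner at about x = +66, y = -120 mm from the riser's origin. Origin under its middle.
- cordial_a: Yellow cordial bottle with white cap, 68 mm across, 200 mm tall, on the table. Origin under its middle.
- cordial_b: A second such bottle.
- vinegar: Dark brown bottle with brass cap, 48 mm across, 140 mm tall, on the table. Origin under its middle.
- tea_carton: Pale blue and white carton, 150 x 65 x 35 mm, lying on the table. Origin under its middle.
- salt_carton: Pale blue and white carton, 120 x 70 x 45 mm, lying on the table. Origin under its middle.
- bowls: Three steel mixing bowls standing one inside another, 150 mm across, 76 mm tall. Origin under their middle.
Not all that is in view belongs to the job. There is more than one size of the level; the job needs the smaller.

How it is judged (in metres and radians):
On the way, in this order (a step that is already met when the one before it is completed fails the run):
1. the level stands upright on the board, lengthwise near its middle, let go (x of level in the frame of deck between -0.088 and 0.088 m and y of level in the frame of deck between -0.05 and 0.05 m and z of level in the frame of deck between -0.003 and 0.003 m and angle between the x axis of level and the y axis of deck, either way round below 0.2 rad and angle between the z axis of level and the z axis of deck, either way round below 0.02 rad and contact force between the fingers and level below 0.1 N), for 0.3 s.
2. with the level standing there, the foot is turned until the bubble rests centred and the board is level (x of level in the frame of deck between -0.088 and 0.088 m and y of level in the frame of deck between -0.05 and 0.05 m and z of level in the frame of deck between -0.003 and 0.003 m and angle between the x axis of level and the y axis of deck, either way round below 0.2 rad and angle between the z axis of level and the z axis of deck, either way round below 0.02 rad and value of joint bubble between -0.0025 and 0.0025 m and angle between deck's own z axis and vertical below 0.003 rad), for 0.5 s.
At the end, for the whole second after the job is handed in: Still pressing: fingers bear on the level with over 4 N, it bears on the board with 6.5 to 35 N; it stands flat on the board, lengthwise within 0.2 rad, its middle within 50 mm of the board's along y, 88 mm along x; bubble at rest within 2.5 mm of centre, board level within 3 mrad (all of step 2 and velocity of joint bubble between -0.004 and 0.004 m/s and contact force between the fingers and level above 4 N and contact force between level and riser between 6.5 and 35 N); the arm keeps its last pose, push and grip.
It fails at once if the jar, bottles, cartons or bowls are shifted by more than 20 mm (distance of any of jar, cordial_a, cordial_b, vinegar, tea_carton, salt_carton, bowls from where it was at the start of the episode above 0.02 m).
It fails at once if the level is forced down on the board with more than 60 N (contact force between level and riser above 60 N).
It also fails if it takes over 70 s, if anything falls off the work surface, if the arm or the gripper's body presses on something with over 40 N, if the wrist force passes 120 N, or if a joint passes its speed limit or range.

## Working session

There is one attempt and no reset: what is moved stays moved. The work goes in short steps, Python scripts to look and compute and a tool call to move; the robot and the scene stay as the last step left them, time stands still between calls to the robot, and variables do not carry over. Pictures are saved under pics/ and viewed, at most 10 in all, crops included, and the job is handed in when it is done.

Besides the shell and the picture viewer there is one more tool, called after ">>>" as name(argument=value, ...), one argument or row to a line, values as JSON. apply_moves: Moves the arm, as the interface text tells. Its arguments: {"type":"object","properties":{"deltas":{"type":"array"},"grip_force":{"type":"number"}},"required":["deltas"]}

```bash
ls; mkdir -p pics
cat > h.py <<'E'
import numpy as np, cv2
from scipy.spatial.transform import Rotation as R
from rig import r
def rot(x):
    x=np.array(x,float)
    return x if x.shape==(3,3) else R.from_euler('xyz',x).as_matrix()
def tool():
    s=r.sense(); T=np.eye(4); T[:3,:3]=rot(s['tcp_rot']); T[:3,3]=s['eef_pos']; return T
def cloud(name):
    T0=tool(); f=r.grab_frame(name); z=f['z_map']; v,u=np.mgrid[:480,:640]
    P=np.stack([(u-f['cx'])/f['fx']*z,-(v-f['cy'])/f['fy']*z,-z],-1)
    if 'T_tool_cam' in f: M=T0@np.array(f['T_tool_cam'])
    else:
        M=np.eye(4); M[:3,:3]=rot(f['rotation']); M[:3,3]=f['eye']
    W=P@M[:3,:3].T+M[:3,3]; W[z==0]=np.nan
    return f,W
E
python3 - <<'E'
from h import *
print(r.sense())
for n in ['top','scene']:
    f,W=cloud(n); cv2.imwrite(f'pics/{n}0.png',f['img']); np.save(n+'0.npy',W); print({k:v for k,v in f.items() if k not in('img','z_map')})
E
```

```text
pics
{'clock': 0.0, 'qpos': array([ 1.12461474e+00,  3.53643932e-01,  1.63415913e+00, -3.14090284e-05,
        1.15519333e+00, -2.43277731e-03]), 'qvel': array([-0.00084927,  0.00107268,  0.00040911, -0.00163218,  0.00054504,
       -0.00021276]), 'joint_efforts': array([ 1.31099798e-03, -6.05240464e+01, -3.42079604e+01, -1.39061763e-04,
        9.13866417e-03,  1.09018313e-05]), 'eef_pos': array([268.24723527, 564.23580893, 403.95344948]), 'tcp_rot': array([-3.14018885e+00,  2.53023798e-05,  2.69785656e+00]), 'contact_force': array([ 0.34374899, -0.09376633,  0.39308066]), 'wrist_torque': array([0.02641645, 0.02645762, 0.04060277]), 'grasp_force': 0.0, 'opening': 1.0036368298479903}
{'fx': 455.76332412982003, 'fy': 455.76332412982003, 'cx': 325.9991060947671, 'cy': 242.52643595928288, 'eye': array([ 327.63118191,   -8.42387953, 1238.62450337]), 'rotation': array([ 0.17113768,  0.01298828, -1.60040064])}
{'fx': 599.2412565490306, 'fy': 599.2412565490306, 'cx': 321.11623516496263, 'cy': 228.67561113559196, 'eye': array([1258.42120493, -829.04849758, 1226.75430781]), 'rotation': array([0.77965387, 0.00465031, 0.72859905])}
```

View pics/top0.png

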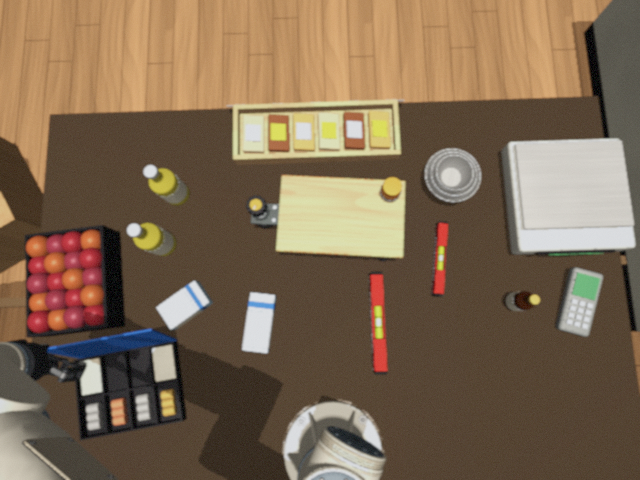

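View pics/scene0.png

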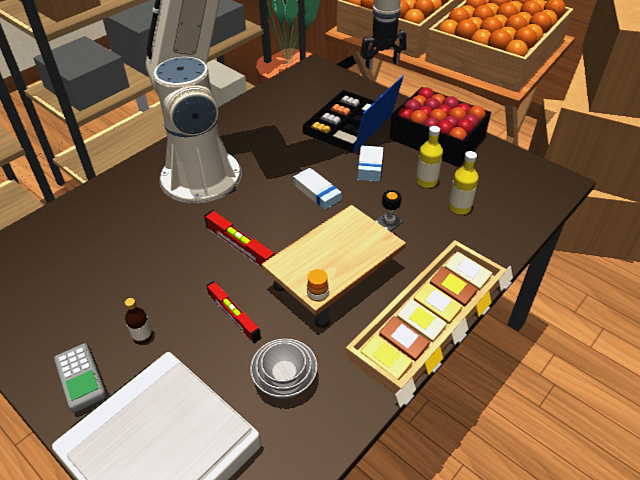

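In the top view there are two candidates for the level: a short red one at (441,258) and a long red one at (379,322). The short one should be the 200 mm level. The board is at (342,217), the knob at (258,206), the jar at (391,189) and the bowls at (453,176).

Run:
```python
from h import *
im=cv2.imread('pics/top0.png'); W=np.load('top0.npy'); hsv=cv2.cvtColor(im,cv2.COLOR_BGR2HSV)
def rep(n,m):
    p=W[m&~np.isnan(W[...,0])]
    rc=cv2.minAreaRect(p[:,:2].astype(np.float32)); print(n,len(p),'rect',np.round(rc[0],1),np.round(rc[1],1),round(rc[2],1),'z med',np.round(np.nanpercentile(p[:,2],[5,50,95]),1),'mean',p.mean(0).round(1)); return p
v,u=np.mgrid[:480,:640]
box=lambda a,b,c,d:(u>=a)&(u<=b)&(v>=c)&(v<=d)
up=lambda a,b:(W[...,2]>a)&(W[...,2]<b)
rep('short',box(425,460,215,305)&up(30,50))
rep('long',box(360,400,265,380)&up(25,80))
p=rep('board',box(265,415,165,265)&up(85,112))
A=np.c_[p[:,:2],np.ones(len(p))]; print('plane',np.linalg.lstsq(A,p[:,2],rcond=None)[0])
rep('jar',box(375,410,170,208)&up(145,180))
rep('knob',box(235,280,185,235)&up(155,185))
rep('bowls',box(415,490,140,210)&up(60,90))
rep('carton',box(240,278,285,360)&up(25,60))
rep('vin',box(495,550,280,320)&up(100,160))
rep('cordA',box(140,190,160,210)&up(150,220))
rep('cordB',box(125,180,215,260)&up(150,220))
rep('tray',box(230,402,98,162)&up(15,100))
rep('scale',box(500,640,130,260)&up(15,150))
cv2.imwrite('pics/crop.png',cv2.resize(np.hstack([im[205:385,355:465]]),None,fx=3,fy=3,interpolation=cv2.INTER_CUBIC))
```

```text
short 670 rect [ 485.8 -300.1] [ 26.  200.6] 82.1 z med [32.4 39.3 43.9] mean [ 483.5 -298.6   39. ]
long 1319 rect [ 322.3 -125.4] [ 32.1 258.7] 89.9 z med [31.1 51.  55.6] mean [ 320.3 -124.6   48.7]
board 9204 rect [596.7 -20.7] [356.2 202. ] 85.1 z med [ 95.7  99.6 103.3] mean [589.7 -33.2  99.6]
plane [ 1.61778199e-03 -7.61711867e-03  9.83707200e+01]
jar 296 rect [ 649.  -163.9] [45.2 44.8] 47.3 z med [153.8 162.1 165.5] mean [ 647.6 -163.4  161.7]
knob 307 rect [612.  170.1] [46.7 47.5] 53.2 z med [161.3 165.8 169.8] mean [611.4 169.3 165.8]
bowls 586 rect [ 705.1 -340.8] [132.3 128.6] 88.5 z med [61.  66.9 78.3] mean [ 716.5 -352.9   68.4]
carton 1489 rect [331.7 185.1] [ 66.6 150. ] 81.7 z med [31.7 35.8 39.6] mean [330.8 184.5  35.7]
vin 168 rect [ 365.8 -487.6] [25.4 31.3] 76.5 z med [101.2 131.8 142.8] mean [ 365.5 -486.3  124.4]
cordA 259 rect [691.9 414.9] [35.  32.7] 52.3 z med [151.  196.9 203.3] mean [690.9 412.8 184.5]
cordB 260 rect [551.2 448.7] [34.7 31. ] 5.7 z med [152.6 197.6 203.2] mean [550.3 445.7 185.7]
tray 8365 rect [855.7  18.8] [487.1 165. ] 89.9 z med [18.6 36.1 47.6] mean [853.8  22.2  35.8]
scale 13858 rect [ 635.4 -641. ] [309.9 302. ] 0.2 z med [61.2 92.8 97.4] mean [ 628.2 -626.7   86.5]
```

View pics/crop.png

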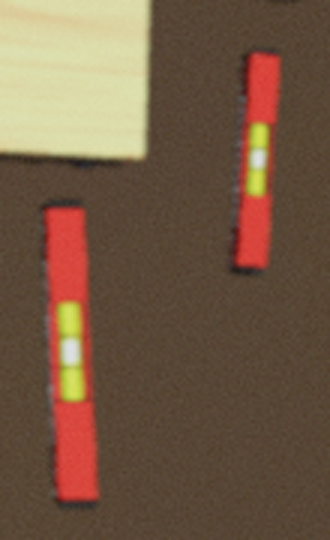

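```bash
cat > plan.py <<'E'
import sys
from h import *
def plan(xyz,yaw,step=50,T=None):
    T=tool() if T is None else T
    d=T[:3,:3].T@(np.array(xyz)-T[:3,3])/10
    y0=np.arctan2(T[1,0],T[0,0]); dy=(yaw-y0+np.pi)%(2*np.pi)-np.pi
    n=max(1,int(np.ceil(np.linalg.norm(d)*10/step)))
    m=int(np.ceil(abs(dy)/.17))
    print('n',n,'x',(d/n).round(3),'total',d.round(2),'| turn',round(-dy,3),'m',m,'x',round(-dy/max(m,1),3))
if __name__=='__main__':
    a=[float(x) for x in sys.argv[1:]]; s=r.sense()
    print(s['clock'],s['eef_pos'].round(1),s['tcp_rot'].round(3),s['contact_force'].round(1),round(s['opening'],3))
    plan(a[:3],a[3],*a[4:])
E
python3 plan.py 486 -300 330 3.0 52
```

```text
0.1 [268.3 564.3 404. ] [-3.14  -0.     2.698] [-0.4 -0.  -0.2] 0.999
n 18 x [-3.154 -3.816  0.416] total [-56.77 -68.7    7.49] | turn -0.302 m 2 x -0.151
```

>>> apply_moves(
  deltas=[
    {"claw":-1,"delta_pos":[-3.15,-3.82,0.4],"yaw":0},
    {"claw":-1,"delta_pos":[-3.15,-3.82,0.4],"yaw":0},
    {"claw":-1,"delta_pos":[-3.15,-3.82,0.4],"yaw":0},
    {"claw":-1,"delta_pos":[-3.15,-3.82,0.4],"yaw":0},
    {"claw":-1,"delta_pos":[-3.15,-3.82,0.4],"yaw":0},
    {"claw":-1,"delta_pos":[-3.15,-3.82,0.4],"yaw":0},
    {"claw":-1,"delta_pos":[-3.15,-3.82,0.4],"yaw":0},
    {"claw":-1,"delta_pos":[-3.15,-3.82,0.4],"yaw":0},
  ],
)

```text
clock: 1.1
eef_pos: [364.7, 178.7, 372.5]
tcp_rot: [3.142, 0.0, 2.698]
contact_force: [1.9, 0.2, 0.1]
opening: 0.997
grasp_force: 0.0
```

>>> apply_moves(
  deltas=[
    {"claw":-1,"delta_pos":[-3.15,-3.82,0.4],"yaw":0},
    {"claw":-1,"delta_pos":[-3.15,-3.82,0.4],"yaw":0},
    {"claw":-1,"delta_pos":[-3.15,-3.82,0.4],"yaw":0},
    {"claw":-1,"delta_pos":[-3.15,-3.82,0.4],"yaw":0},
    {"claw":-1,"delta_pos":[-3.15,-3.82,0.4],"yaw":0},
    {"claw":-1,"delta_pos":[-3.15,-3.82,0.4],"yaw":0},
    {"claw":-1,"delta_pos":[-3.15,-3.82,0.4],"yaw":0},
    {"claw":-1,"delta_pos":[-3.15,-3.82,0.4],"yaw":0},
  ],
)

```text
clock: 2.1
eef_pos: [461.2, -205.7, 340.4]
tcp_rot: [3.141, -0.0, 2.697]
contact_force: [1.0, 0.6, -0.4]
opening: 0.997
grasp_force: 0.0
```

```bash
python3 plan.py 486 -300 330 3.0 52
```

```text
2.1 [ 461.2 -205.7  340.4] [ 3.141 -0.     2.697] [ 1.   0.6 -0.4] 0.997
n 2 x [-3.149 -3.726  0.518] total [-6.3  -7.45  1.04] | turn -0.303 m 2 x -0.151
```

Works as predicted. I'll finish the approach, then look with the wrist camera.

>>> apply_moves(
  deltas=[
    {"claw":-1,"delta_pos":[-3.15,-3.72,0.5],"yaw":0},
    {"claw":-1,"delta_pos":[-3.15,-3.72,0.5],"yaw":0},
    {"claw":-1,"delta_pos":[0,0,0],"yaw":-0.15},
    {"claw":-1,"delta_pos":[0,0,0],"yaw":-0.15},
    {"claw":-1,"delta_pos":[0,0,0],"yaw":0},
    {"claw":-1,"delta_pos":[0,0,0],"yaw":0},
  ],
)

```text
clock: 2.85
eef_pos: [486.0, -298.0, 330.6]
tcp_rot: [3.141, -0.0, 2.995]
contact_force: [-1.0, -1.2, 0.8]
opening: 1.002
grasp_force: 0.0
```

```bash
cat > lev.py <<'E'
from h import *
def level(name='wrist',zlo=20,zhi=60,save=None):
    f,W=cloud(name); hsv=cv2.cvtColor(f['img'],cv2.COLOR_BGR2HSV)
    if save: cv2.imwrite(save,f['img'])
    m=(((hsv[...,0]<8)|(hsv[...,0]>172))&(hsv[...,1]>150)&(hsv[...,2]>80)).astype(np.uint8)
    m[~((W[...,2]>zlo)&(W[...,2]<zhi))]=0
    m=cv2.morphologyEx(m,cv2.MORPH_CLOSE,np.ones((3,3)))
    n,l,st,c=cv2.connectedComponentsWithStats(m)
    out=[]
    for i in range(1,n):
        if st[i,4]>200:
            p=W[l==i]; p=p[~np.isnan(p[:,0])]; rc=cv2.minAreaRect(p[:,:2].astype(np.float32))
            b=cv2.boxPoints(rc); e=max([b[1]-b[0],b[2]-b[1]],key=np.linalg.norm)
            print(st[i],'c',np.round(rc[0],1),'size',np.round(rc[1],1),'yaw',round(np.arctan2(e[1],e[0]),3),'mean',p.mean(0).round(1))
    return f,W
if __name__=='__main__':
    import sys; level('wrist',float(sys.argv[1]),float(sys.argv[2]),sys.argv[3]); s=r.sense(); print(s['eef_pos'].round(1),s['tcp_rot'].round(3))
E
python3 lev.py 30 50 pics/w1.png
```

```text
[ 295  102   37  248 5843] c [ 485.9 -300.3] size [ 23.9 189.4] yaw -0.133 mean [ 473.1 -298.6   39.5]
[ 486.  -298.   330.6] [ 3.142 -0.     2.995]
```

View pics/w1.png

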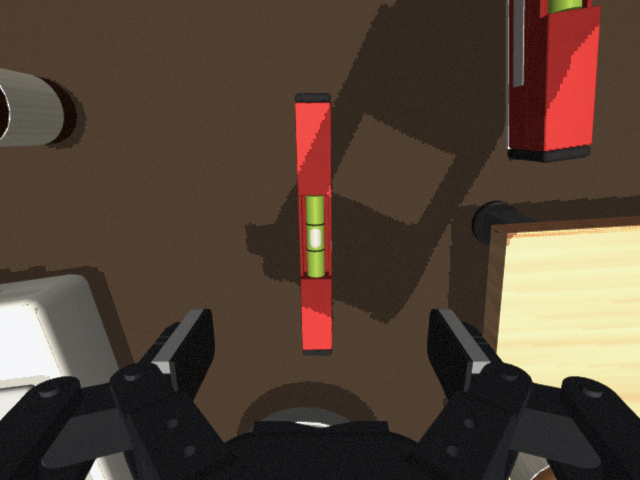

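The wrist view shows the short level at (315,225), upright between the fingers, with the bubble centred while it stands on the table. Next I descend and grip.

```bash
python3 plan.py 486 -300.3 181 3.009 50
```

```text
2.9 [ 486.  -298.   330.6] [ 3.142 -0.     2.995] [-0.5  0.5 -0.8] 0.999
n 3 x [-0.011 -0.076  4.988] total [-0.03 -0.23 14.96] | turn -0.014 m 1 x -0.014
```

>>> apply_moves(
  deltas=[
    {"claw":-1,"delta_pos":[0,-0.2,5],"yaw":-0.014},
    {"claw":-1,"delta_pos":[0,0,5],"yaw":0},
    {"claw":-1,"delta_pos":[0,0,3],"yaw":0},
    {"claw":-1,"delta_pos":[0,0,2],"yaw":0},
    {"claw":0.3,"delta_pos":[0,0,0],"yaw":0},
    {"claw":1,"delta_pos":[0,0,0],"yaw":0},
    {"claw":1,"delta_pos":[0,0,0],"yaw":0},
    {"claw":1,"delta_pos":[0,0,0],"yaw":0},
  ],
  grip_force=40,
)

```text
clock: 3.9
eef_pos: [486.2, -300.5, 181.9]
tcp_rot: [-3.141, 0.002, 3.012]
contact_force: [-0.2, -0.6, 6.0]
opening: 0.273
grasp_force: 40.4
```

>>> apply_moves(
  deltas=[
    {"claw":1,"delta_pos":[0,0,0],"yaw":0},
    {"claw":1,"delta_pos":[0,0,0],"yaw":0},
    {"claw":1,"delta_pos":[0,0,0],"yaw":0},
  ],
)

```text
clock: 4.28
eef_pos: [486.2, -300.5, 181.9]
tcp_rot: [-3.141, 0.002, 3.012]
contact_force: [-1.3, -0.4, 6.6]
opening: 0.274
grasp_force: 40.5
```

>>> apply_moves(
  deltas=[
    {"claw":1,"delta_pos":[0,0,-2],"yaw":0},
    {"claw":1,"delta_pos":[0,0,-5],"yaw":0},
    {"claw":1,"delta_pos":[0,0,-5],"yaw":0.17},
    {"claw":1,"delta_pos":[0,0,-5],"yaw":0.17},
    {"claw":1,"delta_pos":[0,0,0],"yaw":0.17},
    {"claw":1,"delta_pos":[0,0,0],"yaw":0.17},
    {"claw":1,"delta_pos":[0,0,0],"yaw":0.17},
    {"claw":1,"delta_pos":[0,0,0],"yaw":0.17},
  ],
)

```text
clock: 5.28
eef_pos: [485.4, -299.9, 350.7]
tcp_rot: [-3.141, -0.0, 1.986]
contact_force: [0.5, 0.5, -3.2]
opening: 0.276
grasp_force: 40.0
```

>>> apply_moves(
  deltas=[
    {"claw":1,"delta_pos":[0,0,0],"yaw":0.17},
    {"claw":1,"delta_pos":[0,0,0],"yaw":0.17},
    {"claw":1,"delta_pos":[0,0,0],"yaw":0.17},
    {"claw":1,"delta_pos":[0,0,0],"yaw":0},
  ],
)

```text
clock: 5.78
eef_pos: [485.5, -300.0, 350.7]
tcp_rot: [-3.141, -0.0, 1.483]
contact_force: [-0.7, 0.7, -3.1]
opening: 0.275
grasp_force: 40.0
```

```bash
python3 plan.py 593.3 -44.2 350 1.484 48
```

```text
5.775 [ 485.5 -300.   350.7] [-3.141 -0.     1.483] [-0.7  0.7 -3.1] 0.275
n 6 x [4.405 1.415 0.012] total [26.43  8.49  0.07] | turn -0.001 m 1 x -0.001
```

>>> apply_moves(
  deltas=[
    {"claw":1,"delta_pos":[4.4,1.42,0],"yaw":0},
    {"claw":1,"delta_pos":[4.4,1.42,0],"yaw":0},
    {"claw":1,"delta_pos":[4.4,1.42,0],"yaw":0},
    {"claw":1,"delta_pos":[4.4,1.42,0],"yaw":0},
    {"claw":1,"delta_pos":[4.4,1.42,0],"yaw":0},
    {"claw":1,"delta_pos":[4.4,1.42,0],"yaw":0},
    {"claw":1,"delta_pos":[0,0,3],"yaw":0},
    {"claw":1,"delta_pos":[0,0,0],"yaw":0},
  ],
)

```text
clock: 6.78
eef_pos: [593.0, -44.2, 318.8]
tcp_rot: [-3.137, 0.0, 1.486]
contact_force: [0.1, 0.1, -1.8]
opening: 0.276
grasp_force: 39.9
```

```bash
python3 plan.py 593.3 -44.2 284 1.484 50; python3 lev.py 165 200 pics/w2.png
```

```text
6.775 [593.  -44.2 318.8] [-3.137  0.     1.486] [ 0.1  0.1 -1.8] 0.276
n 1 x [-1.000e-03  4.600e-02  3.477e+00] total [-0.    0.05  3.48] | turn 0.002 m 1 x 0.002
[  279    54    85   360 18231] c [596.2 -10.4] size [126.9  24. ] yaw 1.485 mean [598.7  19.3 176.5]
[593.5 -44.7 320. ] [-3.139  0.     1.485]
```

View pics/w2.png

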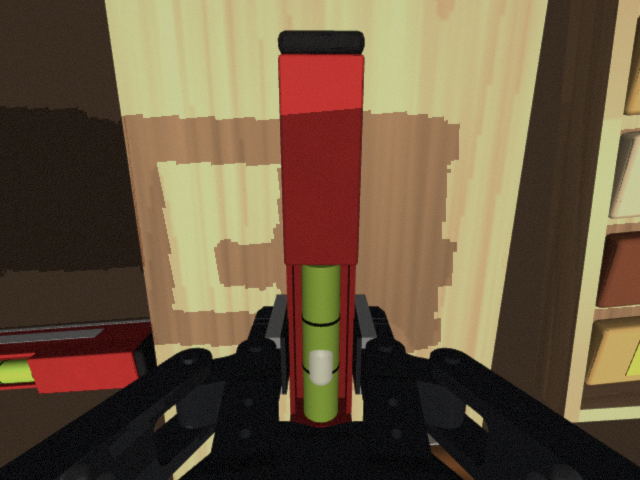

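The level is held straight along the board; its black lines are at (320,320) and (320,365) and it stands about 38 mm above the board. Lowering now.

>>> apply_moves(
  deltas=[
    {"claw":1,"delta_pos":[0,0,2],"yaw":0},
    {"claw":1,"delta_pos":[0,0,1.4],"yaw":0},
    {"claw":1,"delta_pos":[0,0,0.1],"yaw":0},
    {"claw":1,"delta_pos":[0,0,0.1],"yaw":0},
    {"claw":1,"delta_pos":[0,0,0],"yaw":0},
  ],
)

```text
clock: 7.45
eef_pos: [594.3, -44.9, 285.3]
tcp_rot: [3.141, -0.0, 1.482]
contact_force: [0.8, -0.2, -3.0]
opening: 0.273
grasp_force: 40.0
```

>>> apply_moves(
  deltas=[
    {"claw":1,"delta_pos":[0,0,0.1],"yaw":0},
    {"claw":1,"delta_pos":[0,0,0],"yaw":0},
  ],
)

```text
clock: 7.7
eef_pos: [594.1, -44.8, 283.8]
tcp_rot: [3.141, 0.0, 1.482]
contact_force: [0.1, 0.3, -3.1]
opening: 0.28
grasp_force: 40.0
```

>>> apply_moves(
  deltas=[
    {"claw":1,"delta_pos":[0,0,0.1],"yaw":0},
    {"claw":1,"delta_pos":[0,0,0],"yaw":0},
  ],
)

```text
clock: 7.95
eef_pos: [594.1, -44.8, 282.6]
tcp_rot: [-3.141, 0.0, 1.482]
contact_force: [-0.4, 0.3, -2.4]
opening: 0.275
grasp_force: 40.0
```

>>> apply_moves(
  deltas=[
    {"claw":1,"delta_pos":[0,0,0.1],"yaw":0},
    {"claw":1,"delta_pos":[0,0,0],"yaw":0},
  ],
)

```text
clock: 8.2
eef_pos: [594.2, -44.7, 281.7]
tcp_rot: [3.142, 0.0, 1.482]
contact_force: [-0.8, -0.2, -1.5]
opening: 0.276
grasp_force: 40.3
```

>>> apply_moves(
  deltas=[
    {"claw":1,"delta_pos":[0,0,0.05],"yaw":0},
    {"claw":0.2,"delta_pos":[0,0,0],"yaw":0},
    {"claw":-0.3,"delta_pos":[0,0,0],"yaw":0},
    {"claw":-1,"delta_pos":[0,0,0],"yaw":0},
    {"claw":-1,"delta_pos":[0,0,0],"yaw":0},
    {"claw":-1,"delta_pos":[0,0,0],"yaw":0},
    {"claw":-1,"delta_pos":[0,0,-2],"yaw":0},
    {"claw":-1,"delta_pos":[0,0,-5],"yaw":0},
  ],
)

```text
clock: 9.2
eef_pos: [593.2, -44.7, 349.7]
tcp_rot: [-3.137, 0.0, 1.482]
contact_force: [0.8, -0.7, -0.8]
opening: 0.997
grasp_force: 0.0
```

>>> apply_moves(
  deltas=[
    {"claw":-1,"delta_pos":[0,0,-5],"yaw":0},
    {"claw":-1,"delta_pos":[0,0,-5],"yaw":0},
    {"claw":-1,"delta_pos":[0,0,0],"yaw":0},
    {"claw":-1,"delta_pos":[0,0,0],"yaw":0},
  ],
)

```text
clock: 9.7
eef_pos: [593.8, -44.7, 450.7]
tcp_rot: [-3.141, 0.0, 1.482]
contact_force: [0.0, 0.5, 0.3]
opening: 0.998
grasp_force: 0.0
```

```bash
python3 lev.py 125 150 pics/w3.png
python3 - <<'E'
from h import *
f,W=cloud('top')
v,u=np.mgrid[:480,:640]
m=(u>235)&(u<280)&(v>185)&(v<235)&(W[...,2]>155)&(W[...,2]<185)
p=W[m]; print('knob',cv2.minAreaRect(p[:,:2].astype(np.float32)))
E
python3 plan.py 612 170 340 1.484 48
```

```text
[ 306  103   32  233 5019] c [595.2 -41.8] size [189.6  23.7] yaw 1.48 mean [596.3 -29.6 138.5]
[593.7 -44.8 450. ] [-3.14   0.     1.482]
knob ((612.1240844726562, 169.276611328125), (47.33319854736328, 47.03166580200195), 75.08240509033203)
9.8 [593.7 -44.8 449.6] [-3.139  0.     1.482] [-0.1  0.7  0.5] 0.999
n 6 x [ 3.592 -0.009  1.827] total [21.55 -0.06 10.96] | turn -0.002 m 1 x -0.002
```

View pics/w3.png

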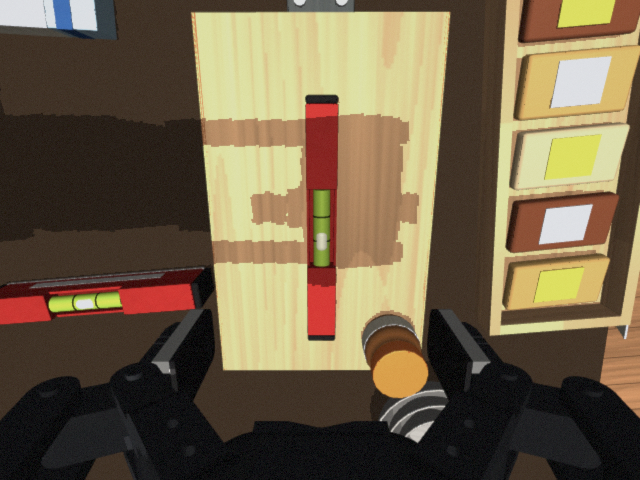

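The level stands upright mid-board. The vial's lines are at rows 216 and 241 and the bubble is at row ~240, about 9–10 mm towards the −y end, so the knob needs about 2.7 rad clockwise. One winding of the wrist covers that in a single grasp. Moving over the knob, pre-wound.

>>> apply_moves(
  deltas=[
    {"claw":-1,"delta_pos":[4.3,0,0.6],"yaw":0},
    {"claw":-1,"delta_pos":[4.3,0,0.6],"yaw":0},
    {"claw":-1,"delta_pos":[4.3,0,0.6],"yaw":0},
    {"claw":-1,"delta_pos":[4.3,0,0.6],"yaw":0},
    {"claw":-1,"delta_pos":[4.3,0,0.6],"yaw":0},
    {"claw":-1,"delta_pos":[0,0,0],"yaw":-0.17},
    {"claw":-1,"delta_pos":[0,0,0],"yaw":-0.17},
    {"claw":-1,"delta_pos":[0,0,0],"yaw":-0.17},
  ],
)

```text
clock: 10.8
eef_pos: [612.9, 169.6, 419.3]
tcp_rot: [-3.139, -0.0, 1.998]
contact_force: [0.3, -0.6, 0.2]
opening: 1.002
grasp_force: 0.0
```

>>> apply_moves(
  deltas=[
    {"claw":-1,"delta_pos":[0,0,0],"yaw":-0.17},
    {"claw":-1,"delta_pos":[0,0,0],"yaw":-0.17},
    {"claw":-1,"delta_pos":[0,0,0],"yaw":-0.17},
    {"claw":-1,"delta_pos":[0,0,0],"yaw":-0.17},
    {"claw":-1,"delta_pos":[0,0,0],"yaw":-0.17},
    {"claw":-1,"delta_pos":[0,0,0],"yaw":-0.17},
    {"claw":-1,"delta_pos":[0,0,0],"yaw":-0.17},
    {"claw":-1,"delta_pos":[0,0,0],"yaw":0},
  ],
)

```text
clock: 11.8
eef_pos: [613.0, 169.3, 419.6]
tcp_rot: [-3.141, -0.002, -3.103]
contact_force: [0.1, 0.0, 0.2]
opening: 1.002
grasp_force: 0.0
```

```bash
python3 - <<'E'
from h import *
f,W=cloud('wrist'); cv2.imwrite('pics/w4.png',f['img'])
m=(W[...,2]>158)&(W[...,2]<180)&(np.hypot(W[...,0]-612,W[...,1]-170)<45)
p=W[m]; print('knob',cv2.minEnclosingCircle(p[:,:2].astype(np.float32)),p.mean(0),np.percentile(p[:,2],[5,95]))
v,u=np.nonzero(m); print(u.min(),u.max(),v.min(),v.max())
print(r.sense()['qpos'].round(2))
E
python3 plan.py 612 170 305 3.18 48
```

```text
knob ((613.2110595703125, 170.14437866210938), 25.132230758666992) [611.69516452 170.21418344 165.31452102] [163.69899155 166.98156439]
281 357 214 289
[ 0.27  0.36  1.59  0.    1.19 -1.34]
11.85 [613.  169.3 419.9] [-3.141e+00 -2.000e-03 -3.105e+00] [ 0.  -0.3  0.1] 1.001
n 3 x [0.026 0.026 3.829] total [ 0.08  0.08 11.49] | turn -0.002 m 1 x -0.002
```

>>> apply_moves(
  deltas=[
    {"claw":-1,"delta_pos":[0,0.08,4],"yaw":0},
    {"claw":-1,"delta_pos":[0,0,4],"yaw":0},
    {"claw":-1,"delta_pos":[0,0,2.5],"yaw":0},
    {"claw":-1,"delta_pos":[0,0,1],"yaw":0},
    {"claw":1,"delta_pos":[0,0,0],"yaw":0},
    {"claw":1,"delta_pos":[0,0,0],"yaw":0},
    {"claw":1,"delta_pos":[0,0,0],"yaw":0},
    {"claw":1,"delta_pos":[0,0,0],"yaw":0},
  ],
  grip_force=30,
)

```text
clock: 12.85
eef_pos: [613.7, 168.9, 308.0]
tcp_rot: [-3.139, 0.002, -3.101]
contact_force: [-1.2, -9.6, 5.5]
opening: 0.573
grasp_force: 31.8
```

>>> apply_moves(
  deltas=[
    {"claw":1,"delta_pos":[0,0,0],"yaw":0.1},
    {"claw":1,"delta_pos":[0,0,0],"yaw":0.1},
    {"claw":1,"delta_pos":[0,0,0],"yaw":0.1},
  ],
)

```text
clock: 13.22
eef_pos: [613.6, 168.6, 308.0]
tcp_rot: [-3.139, 0.003, 2.879]
contact_force: [0.3, -11.8, 5.4]
opening: 0.575
grasp_force: 32.0
```

>>> apply_moves(
  deltas=[
    {"claw":1,"delta_pos":[0,-0.12,0],"yaw":0.15},
    {"claw":1,"delta_pos":[0,0,0],"yaw":0.15},
    {"claw":1,"delta_pos":[0,0,0],"yaw":0.15},
    {"claw":1,"delta_pos":[0,0,0],"yaw":0.15},
    {"claw":1,"delta_pos":[0,0,0],"yaw":0.15},
    {"claw":1,"delta_pos":[0,0,0],"yaw":0.15},
    {"claw":1,"delta_pos":[0,0,0],"yaw":0.15},
    {"claw":1,"delta_pos":[0,0,0],"yaw":0.15},
  ],
)

```text
clock: 14.22
eef_pos: [612.7, 167.4, 308.0]
tcp_rot: [-3.141, 0.003, 1.677]
contact_force: [-4.3, -12.2, 8.6]
opening: 0.58
grasp_force: 32.1
```

>>> apply_moves(
  deltas=[
    {"claw":1,"delta_pos":[0,0,0],"yaw":0.15},
    {"claw":1,"delta_pos":[0,0,0],"yaw":0.15},
    {"claw":1,"delta_pos":[0,0,0],"yaw":0.15},
    {"claw":1,"delta_pos":[0,0,0],"yaw":0.15},
    {"claw":1,"delta_pos":[0,0,0],"yaw":0.15},
    {"claw":1,"delta_pos":[0,0,0],"yaw":0.15},
    {"claw":1,"delta_pos":[0,0,0],"yaw":0.15},
    {"claw":1,"delta_pos":[0,0,0],"yaw":0},
  ],
)

```text
clock: 15.22
eef_pos: [611.7, 167.9, 308.0]
tcp_rot: [-3.141, 0.004, 0.629]
contact_force: [-10.5, -9.2, 12.4]
opening: 0.577
grasp_force: 32.6
```

>>> apply_moves(
  deltas=[
    {"claw":1,"delta_pos":[0,0,0],"yaw":0},
    {"claw":1,"delta_pos":[0,0,0],"yaw":0},
    {"claw":1,"delta_pos":[0,0,0],"yaw":0},
    {"claw":1,"delta_pos":[0,0,0],"yaw":0},
  ],
)

```text
clock: 15.72
eef_pos: [611.7, 167.9, 307.9]
tcp_rot: [-3.141, 0.004, 0.631]
contact_force: [-11.7, -8.7, 12.8]
opening: 0.576
grasp_force: 32.6
```

```bash
cat > bub.py <<'E'
from h import *
import sys
f,W=cloud(sys.argv[1]); g=f['img']; cv2.imwrite(sys.argv[2],g)
# rectified view of level top: 1 px = 0.25 mm, along level axis, by projecting the top plane
c=np.array([594.5,-43,138.5]); yaw=1.482; a=np.array([np.cos(yaw),np.sin(yaw),0]); b=np.array([-np.sin(yaw),np.cos(yaw),0])
T0=tool(); M=np.eye(4)
if 'T_tool_cam' in f: M=T0@np.array(f['T_tool_cam'])
else: M[:3,:3]=rot(f['rotation']); M[:3,3]=f['eye']
jj,ii=np.meshgrid(np.arange(-110,110.1,.25),np.arange(-30,30.1,.25))
P=(c+jj[...,None]*a+ii[...,None]*b-M[:3,3])@M[:3,:3]
mx=(f['cx']+f['fx']*P[...,0]/-P[...,2]).astype(np.float32); my=(f['cy']+f['fy']*P[...,1]/P[...,2]).astype(np.float32)
rc=cv2.remap(g,mx,my,cv2.INTER_CUBIC); h=cv2.cvtColor(rc,cv2.COLOR_BGR2HSV)
gm=((h[...,0]>22)&(h[...,0]<50)&(h[...,1]>120)&(h[...,2]>70))
gm[:60]=0;gm[180:]=0;gm[:,:240]=0;gm[:,640:]=0
yy=np.nonzero(gm)[0]; row=int(np.median(yy)); band=h[row-8:row+9].mean(0); xs=np.arange(-110,110.1,.25)
cols=np.nonzero(gm.sum(0)>8)[0]; lo,hi=xs[cols.min()],xs[cols.max()]
k=(xs>lo+3)&(xs<hi-3)
pb=xs[k&(band[:,1]<np.median(band[k,1])*.75)]
print('row',row,'vial',lo,hi,'mid',(lo+hi)/2,'bubble',pb.mean() if len(pb) else None,pb.min() if len(pb) else 0,pb.max() if len(pb) else 0)
cv2.imwrite('pics/rect.png',rc)
E
python3 bub.py top pics/t5.png
```

```text
row 123 vial -32.25 30.75 mid -0.75 bubble -1.5 -11.25 8.25
```

View pics/rect.png

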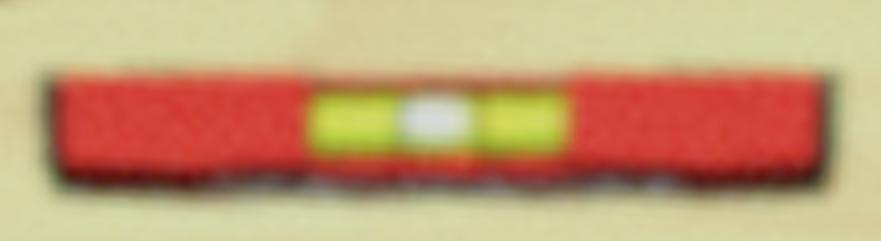

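The rectified top view shows the bubble at column ~437 between window edges 307 and 568, so it is within about 1 mm of centre, a little short. I'll add a small turn, release, and check from near.

>>> apply_moves(
  deltas=[
    {"claw":1,"delta_pos":[0,0,0],"yaw":0.12},
    {"claw":1,"delta_pos":[0,0,0],"yaw":0},
    {"claw":-0.4,"delta_pos":[0,0,0],"yaw":0},
    {"claw":-1,"delta_pos":[0,0,0],"yaw":0},
    {"claw":-1,"delta_pos":[0,0,0],"yaw":0},
    {"claw":-1,"delta_pos":[0,0,-4],"yaw":0},
    {"claw":-1,"delta_pos":[0,0,-5],"yaw":0},
    {"claw":-1,"delta_pos":[0,0,-4],"yaw":0},
  ],
)

```text
clock: 16.77
eef_pos: [613.0, 169.2, 438.2]
tcp_rot: [3.141, -0.001, 0.512]
contact_force: [0.8, 0.7, -0.4]
opening: 1.002
grasp_force: 0.0
```

```bash
python3 plan.py 594 -44 420 -0.09 46
```

```text
16.775 [613.  169.2 438.2] [ 3.141e+00 -1.000e-03  5.120e-01] [ 0.8  0.7 -0.4] 1.002
n 5 x [-2.421  3.531  0.363] total [-12.11  17.65   1.81] | turn 0.602 m 4 x 0.15
```

>>> apply_moves(
  deltas=[
    {"claw":-1,"delta_pos":[-2.42,3.53,0.36],"yaw":0},
    {"claw":-1,"delta_pos":[-2.42,3.53,0.36],"yaw":0},
    {"claw":-1,"delta_pos":[-2.42,3.53,0.36],"yaw":0},
    {"claw":-1,"delta_pos":[-2.42,3.53,0.36],"yaw":0},
    {"claw":-1,"delta_pos":[-2.42,3.53,0.36],"yaw":0.15},
    {"claw":-1,"delta_pos":[0,0,0],"yaw":0.15},
    {"claw":-1,"delta_pos":[0,0,0],"yaw":0.15},
    {"claw":-1,"delta_pos":[0,0,0],"yaw":0.15},
  ],
)

```text
clock: 17.77
eef_pos: [593.9, -44.3, 418.2]
tcp_rot: [-3.142, -0.0, -0.094]
contact_force: [0.8, -0.1, 0.2]
opening: 1.003
grasp_force: 0.0
```

>>> apply_moves(
  deltas=[
    {"claw":1,"delta_pos":[0,0,0],"yaw":0},
    {"claw":1,"delta_pos":[0,0,0],"yaw":0},
    {"claw":1,"delta_pos":[0,0,0],"yaw":0},
    {"claw":1,"delta_pos":[0,0,0],"yaw":0},
    {"claw":1,"delta_pos":[0,0,0],"yaw":0},
    {"claw":1,"delta_pos":[0,0,0],"yaw":0},
  ],
  grip_force=20,
)

```text
clock: 18.52
eef_pos: [593.8, -44.1, 418.2]
tcp_rot: [-3.142, -0.0, -0.088]
contact_force: [-0.3, -0.6, -0.4]
opening: -0.002
grasp_force: 0.0
```

```bash
python3 bub.py wrist pics/w6.png; python3 plan.py 599 11 340 -0.09 46
```

```text
row 109 vial -30.25 31.75 mid 0.75 bubble 0.125 -7.0 7.25
18.575 [593.8 -44.1 418.2] [ 3.142  0.    -0.088] [-0.3  0.2 -0.1] -0.003
n 3 x [ 0.011 -1.846  2.605] total [ 0.03 -5.54  7.82] | turn 0.002 m 1 x 0.002
```

View pics/rect.png

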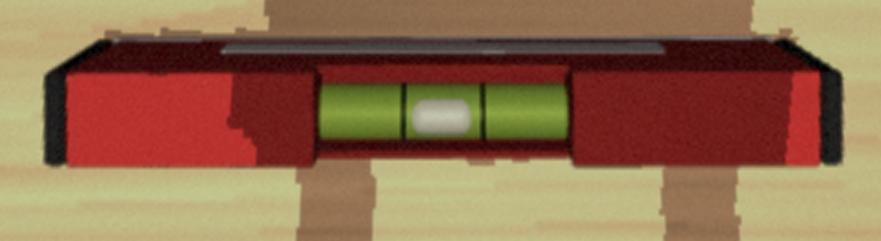

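The bubble (columns 411–471) sits between the lines at 403 and 483, about 0.6 mm off centre. Now I press with shut fingers on the plain top, 55 mm along from the window's middle.

>>> apply_moves(
  deltas=[
    {"claw":1,"delta_pos":[0,-1.85,0],"yaw":0},
    {"claw":1,"delta_pos":[0,-1.85,0],"yaw":0},
    {"claw":1,"delta_pos":[0,-1.85,0],"yaw":0},
    {"claw":1,"delta_pos":[0,0,4],"yaw":0},
    {"claw":1,"delta_pos":[0,0,4],"yaw":0},
    {"claw":1,"delta_pos":[0,0,1.5],"yaw":0},
    {"claw":1,"delta_pos":[0,0,0.3],"yaw":0},
    {"claw":1,"delta_pos":[0,0,0],"yaw":0},
  ],
)

```text
clock: 19.58
eef_pos: [599.3, 11.4, 321.3]
tcp_rot: [-3.141, -0.002, -0.088]
contact_force: [0.1, -0.3, -0.2]
opening: -0.0
grasp_force: 0.0
```

>>> apply_moves(
  deltas=[
    {"claw":1,"delta_pos":[0,0,0.15],"yaw":0},
    {"claw":1,"delta_pos":[0,0,0.15],"yaw":0},
    {"claw":1,"delta_pos":[0,0,0],"yaw":0},
  ],
)

```text
clock: 19.95
eef_pos: [598.7, 11.1, 317.5]
tcp_rot: [-3.142, -0.0, -0.088]
contact_force: [0.2, -0.6, 0.8]
opening: -0.003
grasp_force: 0.0
```

>>> apply_moves(
  deltas=[
    {"claw":1,"delta_pos":[0,0,0.15],"yaw":0},
    {"claw":1,"delta_pos":[0,0,0.15],"yaw":0},
    {"claw":1,"delta_pos":[0,0,0],"yaw":0},
  ],
)

```text
clock: 20.32
eef_pos: [598.6, 11.1, 314.0]
tcp_rot: [3.142, 0.0, -0.088]
contact_force: [-0.1, 0.7, -1.1]
opening: 0.001
grasp_force: 0.0
```

>>> apply_moves(
  deltas=[
    {"claw":1,"delta_pos":[0,0,0.1],"yaw":0},
    {"claw":1,"delta_pos":[0,0,0],"yaw":0},
  ],
)

```text
clock: 20.58
eef_pos: [598.8, 11.2, 313.4]
tcp_rot: [3.142, -0.0, -0.088]
contact_force: [-1.2, -0.6, 2.1]
opening: -0.003
grasp_force: 1.4
```

>>> apply_moves(
  deltas=[
    {"claw":1,"delta_pos":[0,0,0.1],"yaw":0},
    {"claw":1,"delta_pos":[0,0,0],"yaw":0},
  ],
)

```text
clock: 20.82
eef_pos: [598.8, 11.1, 313.4]
tcp_rot: [-3.142, -0.001, -0.088]
contact_force: [-3.5, -0.8, 11.9]
opening: -0.002
grasp_force: 6.0
```

>>> apply_moves(
  deltas=[
    {"claw":1,"delta_pos":[0,0,0.1],"yaw":0},
    {"claw":1,"delta_pos":[0,0,0],"yaw":0},
  ],
)

```text
clock: 21.08
eef_pos: [598.9, 11.2, 313.4]
tcp_rot: [-3.141, -0.001, -0.088]
contact_force: [-7.0, 0.9, 20.2]
opening: 0.0
grasp_force: 10.2
```

>>> apply_moves(
  deltas=[
    {"claw":1,"delta_pos":[0,0,-0.04],"yaw":0},
    {"claw":1,"delta_pos":[0,0,0],"yaw":0},
    {"claw":1,"delta_pos":[0,0,0],"yaw":0},
    {"claw":1,"delta_pos":[0,0,0],"yaw":0},
    {"claw":1,"delta_pos":[0,0,0],"yaw":0},
    {"claw":1,"delta_pos":[0,0,0],"yaw":0},
    {"claw":1,"delta_pos":[0,0,0],"yaw":0},
    {"claw":1,"delta_pos":[0,0,0],"yaw":0},
  ],
)

```text
clock: 22.08
eef_pos: [598.9, 11.1, 313.4]
tcp_rot: [-3.142, -0.001, -0.088]
contact_force: [-5.0, -0.6, 16.9]
opening: 0.001
grasp_force: 8.5
```

>>> apply_moves(
  deltas=[
    {"claw":1,"delta_pos":[0,0,0],"yaw":0},
    {"claw":1,"delta_pos":[0,0,0],"yaw":0},
    {"claw":1,"delta_pos":[0,0,0],"yaw":0},
    {"claw":1,"delta_pos":[0,0,0],"yaw":0},
    {"claw":1,"delta_pos":[0,0,0],"yaw":0},
    {"claw":1,"delta_pos":[0,0,0],"yaw":0},
  ],
)

```text
clock: 22.82
eef_pos: [598.9, 11.2, 313.3]
tcp_rot: [-3.142, -0.001, -0.088]
contact_force: [-4.9, 0.4, 17.1]
opening: 0.003
grasp_force: 8.5
```

```bash
python3 bub.py wrist pics/w7.png; cp pics/rect.png pics/ra.png; python3 bub.py top pics/t7.png;cp pics/rect.png pics/rb.png;  python3 bub.py scene pics/s7.png; python3 -c "
import cv2,numpy as np
cv2.imwrite('pics/ab.png',cv2.resize(np.vstack([cv2.imread('pics/ra.png'),cv2.imread('pics/rb.png'),cv2.imread('pics/rect.png')])[:,:800],(790,590)))"; python3 -c "
from h import *
print(r.sense()['contact_force'])"
```

```text
row 104 vial -30.5 32.0 mid 0.75 bubble -0.21610169491525424 -9.25 10.75
row 97 vial -34.75 28.25 mid -3.25 bubble -5.25 -13.0 2.5
[-5.04950718e+00  7.75564734e-04  1.68773343e+01]
  return _methods._mean(a, axis=axis, dtype=dtype,
  ret = ret.dtype.type(ret / rcount)
Traceback (most recent call last):
  File "bub.py", line 15, in <module>
    yy=np.nonzero(gm)[0]; row=int(np.median(yy)); band=h[row-8:row+9].mean(0); xs=np.arange(-110,110.1,.25)
                              ~~~^^^^^^^^^^^^^^^
ValueError: cannot convert float NaN to integer
```

View pics/ab.png

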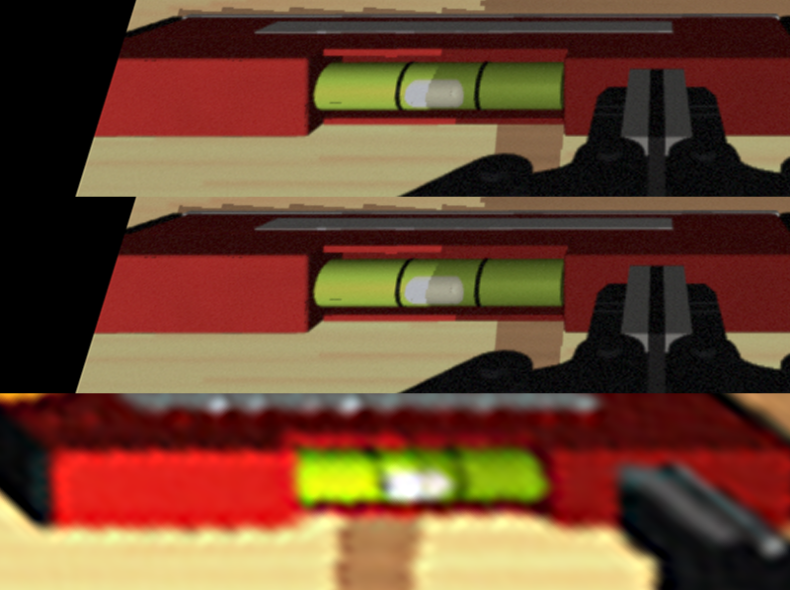

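The wrist and scene views both show the bubble between the black lines, within about 1 mm of centre, with the fingers steady on the plain top at 17 N. Handing in.

```bash
python3 -c "
from rig import r
print(r.sign_off())"
```

```text
the job is handed in; nothing more can be done
None
```

I handed the job in at about 23 s: the small level stands lengthwise mid-board, the bubble is within about 1 mm of centre, and the shut fingers are holding it down with about 17 N; sign-off returned no verdict.

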